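Lock a T-stud into the bed slot of a gem-polishing bench

ROBOT

A 6-joint arm with a two-finger parallel gripper is mounted at the origin on the work surface. World frame = base frame: x ahead of the robot, y to its left, z up, the work surface at z = 0. Lengths are in mm, angles in rad, forces in N, time in s.
With the tool pointing down it reaches from about 375 to 925 mm from the base axis. Payload 5.7 kg.
Tool frame: the origin (TCP) lies at the centre of the arm's flange, where the gripper is bolted on; the fingertips stand 182 mm ahead of it and the grasp point (between the pads) lies 163 mm ahead of it; z points along the fingers, y is the line along which they close (so a half turn about z gives the same grasp; the last joint's range is limited). The gripper opens to 88 mm and grips with 3 to 60 N. Pads are 20 mm wide; open, the fingers measure 115 mm over their backs; the gripper's body (75 mm by 178 mm) begins 61 mm behind the grasp point.
Start: joints at [-1.46, 0.359, 1.51, -0, 1.272, -0.115], TCP at [134.321, -584.759, 404.623] pointing down, gripper open.
Joint ranges: [-2.97, 2.97], [-1.01, 2.36], [0.21, 2.38], [-0.96, 4.11], [0.2, 2.71], [-2.98, 2.98]. Speed limits (rad/s): [2.39, 2.39, 3.14, 3.14, 3.14, 3.14].

INTERFACE

Orientations are given as a rotation vector (axis times angle).
In Python, from rig import robot gives the robot as it stands.
- The arm moves only by the tool arm_command, never from a script. Its argument "series" is a list of rows, each an object of numbers: "dx", "dy", "dz": the shift along the tool's x, y, z each as a share of 0.5 m, from -1 to 1; "ax", "ay", "az": the turn, a rotation vector about the tool's x, y, z each as a share of 45 degrees, from -1 to 1; "grip": the closure, from 0 (fully open) to 1 (shut). A call has 1 to 20 rows; each row shifts and turns the commanded pose from where the row before left it, along the tool's axes as they then stand; what a row does not reach is not made up. A row lasts 1/12 s, in which the tool goes at most 41.7 mm and 7.16 degrees, less where a joint would pass 70% of its speed; a pose out of reach is approached as far as the arm can. A call with a number of a shift or a turn outside -1 to 1 is refused whole. A call with a gripper value outside its range is refused whole. The fingers move at their own pace and stop on an object; "newtons" is the grip in N (left out, the last holds). Time passes only in rows, so rows that do not move let the fingers close. It gives the time, the measured TCP pose, the force, the opening and the grip force at its end, in the units of the state.
- robot.observe(): the state, without advancing time (a new reading comes with each control period).
- robot.camera(name): name is "scene" or "top" or "wrist"; returns (picture, depth): 384x512x3 uint8, red, green, blue; 384x512 float32, mm along the optical axis (not along the pixel's ray), 0 where there is no reading.
- robot.calibration(name): a dict with "fx", "fy", "cx", "cy" (pixels), "view" (4x4, takes a point from world to camera coordinates). Camera axes: x right, y up, looking along -z (the intrinsics and any distortion apply to the point x, -y, -z); pixel columns grow to the right and rows downward; lengths in mm; the calibration is good to about 2 mm. A picture is of the moment at which its call begins: read the wrist's pose just before it. calibration takes no time and is no camera call; for the wrist camera it gives the pose at the moment of the call.
- robot.job_done(): hands the job in; it is judged then, once.
The state is a dict: "t": time; "joint_pos": joint angles; "qd": joint speeds; "tau": joint torques, N m; "position": TCP position; "eef_rot": TCP orientation; "contact_force": force on the tool from outside, world axes, zero at the start; "moment": the same for the moment, N m; "opening": finger opening in mm; "finger_force": force on a finger pad.
Only numpy, scipy, OpenCV 4.12 (cv2) and the standard library are available. Lean on these libraries where they do the work, as an engineer would, in place of code of your own. Each camera call takes 0.05 s, during which the arm holds its last target. There are 200 camera calls.

TASK

Take the clamp stud with the long, narrow foot and drop that foot, lengthwise, into the slot of the steel bed at the scribed line, all the way to the bottom. Then twist the stud a quarter turn, either way, so that its foot lies square across under the slot's lips, and let go with the stud standing upright at the line. Leave the studs with the round foot and the square foot standing where they are.

Things in the scene. Friction and masses are not known exactly. Their poses are not given: they have to be found in the camera images.
- t_stud_mid (a point): T-stud, loose, upright on the bench, 90 mm tall, about 0.2 kg. Flat steel foot 62 (its x) x 20 (y) x 10 mm high; round neck 18 mm thick; on top a black plastic grip bar, 30 (x) x 16 mm (y), 38 to 90 mm above the underside, in line with the foot: grip across its 16 mm. This point: on the axis, 45 mm above the underside, 19 mm below the grip's middle. z up.
- slot_mark (a point): Point where a black line scribed across the fixed steel bed (280 x 116 mm) crosses the slot's middle, at the bed's top, 32 mm above the bench. x along the slot, y across, z up. Slot 36 mm wide, lips 10 mm thick, channel below 84 mm wide, 16 high, floor 26 mm below this point. Stud on the floor: its mid is 19 mm above this point; it turns freely up to 5 mm higher. Block 34 mm tall on the bed, 120 mm off to +x.
- disc_stud: Bystander: a stud like the T-stud (same neck and grip bar, 90 mm tall) but with a round foot 56 mm across and 10 mm high, too wide for the slot. Loose, standing on the bench; origin at the centre of its underside.
- square_stud: Bystander: a stud like the T-stud (same neck and grip bar, 90 mm tall) but with a square foot 48 by 48 mm and 10 mm high, too wide for the slot. Loose, standing on the bench; origin at the centre of its underside.
There are look-alikes about, which are no part of the job. Of the things like the part that bears t_stud_mid, leave any that is purple, white or yellow; of the rest the larger one is meant.

How it is judged:
By the outcome, as a careful person would: the job done as asked, in the order asked, and still so for the second after the job is handed in, with the robot touching nothing.
It also fails if it takes over 43 s, if anything falls off the work surface, if the arm or the gripper's body presses on something with over 40 N, if the wrist force passes 120 N, or if a joint passes its speed limit or range.

## Working session

There is one attempt and no reset: what is moved stays moved. The work goes in short steps, Python scripts to look and compute and a tool call to move; the robot and the scene stay as the last step left them, time stands still between calls to the robot, and variables do not carry over. Pictures are saved under pics/ and viewed, at most 10 in all, crops included, and the job is handed in when it is done.

Besides the shell and the picture viewer there is one more tool, called as name([rows], argument=value, ...), one row to a line, values as JSON. arm_command: Moves the arm, as the interface text tells. Its arguments: {"type":"object","properties":{"series":{"type":"array","items":{"type":"object","properties":{"dx":{"type":"number","minimum":-1,"maximum":1},"dy":{"type":"number","minimum":-1,"maximum":1},"dz":{"type":"number","minimum":-1,"maximum":1},"ax":{"type":"number","minimum":-1,"maximum":1},"ay":{"type":"number","minimum":-1,"maximum":1},"az":{"type":"number","minimum":-1,"maximum":1},"grip":{"type":"number"}}}},"newtons":{"type":"number"}},"required":["series"]}

```bash
mkdir -p pics; ls
cat > h.py <<'E'
import numpy as np, cv2
from rig import robot
from scipy.spatial.transform import Rotation as R
def ray(c,u,v):
    V=np.array(c["view"]);Ri=V[:3,:3].T;o=-Ri@V[:3,3]
    d=Ri@np.array([(u-c["cx"])/c["fx"],-(v-c["cy"])/c["fy"],-1]);return o,d
def onz(c,u,v,z):
    o,d=ray(c,u,v);return o+d*(z-o[2])/d[2]
def world(c,dep):
    v,u=np.mgrid[:384,:512];V=np.array(c["view"]);Ri=V[:3,:3].T
    p=np.stack([(u-c["cx"])/c["fx"]*dep,-(v-c["cy"])/c["fy"]*dep,-dep],-1)
    return (p-V[:3,3])@Ri.T
def shot(n,f):
    c=robot.calibration(n);i,d=robot.camera(n)
    cv2.imwrite("pics/"+f+".png",i[:,:,::-1]);np.savez("pics/"+f,i=i,d=d,view=c["view"],k=[c[x] for x in("fx","fy","cx","cy")])
    return c,i,d
def load(f):
    z=np.load("pics/"+f+".npz");c=dict(zip(("fx","fy","cx","cy"),z["k"]));c["view"]=z["view"];return c,z["i"],z["d"]
E
python3 - <<'E'
from h import *
print(robot.observe())
a=shot("scene","s0");b=shot("top","t0")
print(a[0],b[0])
E
```

```text
pics
{'t': 0.0, 'joint_pos': array([-1.46009509e+00,  3.59469347e-01,  1.51141300e+00, -3.29137702e-06,
        1.27253094e+00, -1.15107277e-01]), 'qd': array([ 0.0005467 ,  0.00166301, -0.00112185,  0.00052279, -0.00057566,
        0.0008448 ]), 'tau': array([-1.16059837e-04, -5.15372121e+01, -2.70731950e+01,  6.72998582e-02,
        3.50237265e-02, -1.37806155e-04]), 'position': array([ 134.28384122, -584.40680341,  403.83794131]), 'eef_rot': array([-3.11978118e+00, -3.53742474e-01, -1.35907402e-06]), 'contact_force': array([-0.62399822, -1.33609328,  0.37215927]), 'moment': array([ 0.04519501, -0.0287171 , -0.05595579]), 'finger_force': 0.0, 'opening': 88.01920457941793}
{'fx': 370.97374885586504, 'fy': 370.97374885586504, 'cx': 250.45078284694168, 'cy': 191.10453251966834, 'view': array([[ 4.51805901e-01,  8.92084090e-01,  7.57656133e-03,
        -1.64687921e+02],
       [-5.02184649e-01,  2.47299224e-01,  8.28645686e-01,
         2.16185828e+02],
       [ 7.37347955e-01, -3.78191844e-01,  5.59722184e-01,
        -1.40683359e+03],
       [ 0.00000000e+00,  0.00000000e+00,  0.00000000e+00,
         1.00000000e+00]])} {'fx': 355.78288598148083, 'fy': 355.78288598148083, 'cx': 255.54390596315253, 'cy': 185.90827831135692, 'view': array([[ 1.36622054e-02, -9.99253224e-01, -3.61432996e-02,
        -5.89411055e+01],
       [ 9.95158085e-01,  1.00698417e-02,  9.77700545e-02,
        -4.88090479e+02],
       [-9.73330849e-02, -3.73040514e-02,  9.94552502e-01,
        -8.13576857e+02],
       [ 0.00000000e+00,  0.00000000e+00,  0.00000000e+00,
         1.00000000e+00]])}
```

View pics/t0.png

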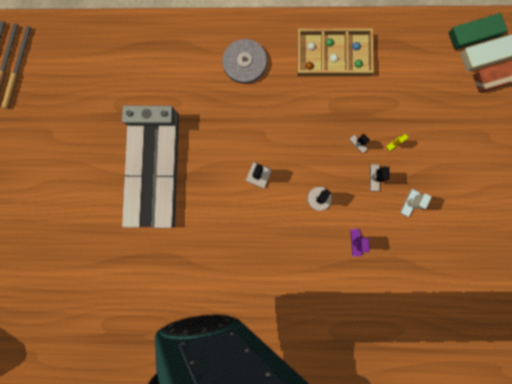

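View pics/s0.png

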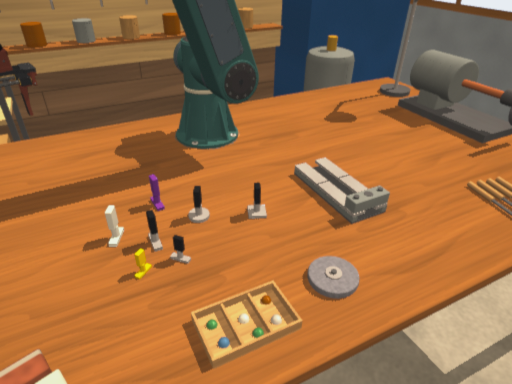

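Run:
```python
from h import *
def rect(n,p):
    p=p[:,:2].astype(np.float32);(c,s,a)=cv2.minAreaRect(p);b=cv2.boxPoints((c,s,a))
    e=[b[1]-b[0],b[2]-b[1]];l=max(e,key=np.linalg.norm)
    print(n,len(p),np.round(c,1),np.round(s,1),"long deg",round(np.degrees(np.arctan2(l[1],l[0])),1))
P={}
for f in("t0","s0"):
    c,i,d=load(f);w=world(c,d);P[f]=w
    ctr=np.array([515,-340]) if f=="t0" else P["c"]
    r=(np.linalg.norm(w[...,:2]-ctr,axis=-1)<50)&(d>0)
    bar=w[r&(w[...,2]>55)&(w[...,2]<100)];foot=w[r&(w[...,2]>6)&(w[...,2]<14)]
    rect(f+" bar",bar);rect(f+" foot",foot);P["c"]=foot[:,:2].mean(0)
    print("z",bar[:,2].max(),np.median(foot[:,2]))
    top=bar[bar[:,2]>86]; rect("bartop",top)
    r=(w[...,0]>380)&(w[...,0]<680)&(w[...,1]>90)&(w[...,1]<280)&(d>0)
    b=w[r&(w[...,2]>26)&(w[...,2]<38)];rect(f+" bed",b);print(np.median(b[:,2]))
    ch=w[r&(w[...,2]<14)&(w[...,2]>3)];rect(f+" floor",ch)
c,i,d=load("t0")
cr=cv2.resize(i[95:240,110:195],None,fx=4,fy=4,interpolation=2);cr2=cv2.resize(i[125:225,330:440],None,fx=4,fy=4,interpolation=2)
H=max(cr.shape[0],cr2.shape[0]);o=np.zeros((H,cr.shape[1]+cr2.shape[1],3),np.uint8);o[:cr.shape[0],:cr.shape[1]]=cr;o[:cr2.shape[0],cr.shape[1]:]=cr2
cv2.imwrite("pics/c0.png",o[:,:,::-1])
g=i[...,:].mean(-1)
for col in (130,136,141,160,165,170): print(col,g[168:184,col].astype(int))
for row in (150,165,188,205,220): print(row,g[row,118:184].astype(int))
```

```text
t0 bar 174 [ 513.8 -333.6] [29.  16.3] long deg 1.5
t0 foot 163 [ 514.5 -333.2] [62.2 19.9] long deg 0.9
z 92.70235435646748 10.185006212578797
bartop 109 [ 513.9 -334. ] [28.2 15.6] long deg 0.4
t0 bed 3583 [529.7 199. ] [277.8 117.6] long deg 0.0
32.59092435122451
t0 floor 1705 [529.3 184.6] [297.  188.9] long deg 0.0
s0 bar 151 [ 515.5 -335. ] [16.4 32.6] long deg -1.4
s0 foot 90 [ 515.7 -334.9] [19.9 62.2] long deg -0.7
z 90.65794650340985 8.95727270734819
bartop 57 [ 514.6 -335.5] [14.6 30.6] long deg -0.1
s0 bed 1303 [529.8 198. ] [283.4 120. ] long deg 0.2
30.565696636550506
s0 floor 616 [531.7 197. ] [284.4 118.2] long deg 0.0
130 [177 177 176 176 177 175 163 136 132 157 175 179 177 178 178 178]
136 [172 173 171 172 172 172 161 133 128 151 170 172 174 173 175 175]
141 [133 126 124 121 115 111 103  84  82  97 106 108 108 106 107 107]
160 [172 172 172 172 173 173 162 133 120 145 167 173 173 174 174 174]
165 [170 169 170 170 169 171 158 131 117 141 165 169 170 171 170 171]
170 [168 168 169 168 168 169 158 128 110 137 164 169 171 171 171 171]
150 [100 103 102 101 100 101 103 124 
[... 627 characters left out ...]
 49  52  52  51  52  54  63  81
  93 123 160 175 177 175 173 176 176 175 173 173 172 173 172 174 174 168
 147  99  54  41  48  60  63  63  61  61  61  63]
205 [101 100  99  99 121 155 176 183 183 181 181 182 183 181 180 180 181 180
 181 180 179 161 108  58  49  50  49  52  51  51  51  51  51  64  84  92
 113 147 172 178 180 177 177 178 178 177 176 177 177 178 178 179 178 161
 110  54  40  47  54  60  61  62  62  59  61  61]
220 [109 109 110 120 147 172 182 184 182 183 183 184 183 181 183 182 182 182
 183 182 163 112  63  51  51  52  50  54  50  54  53  52  54  70  86  99
 127 161 177 180 178 178 180 181 180 179 179 179 179 180 180 179 164 125
  77  44  42  52  61  63  64  65  67  67  65  65]
```

View pics/c0.png

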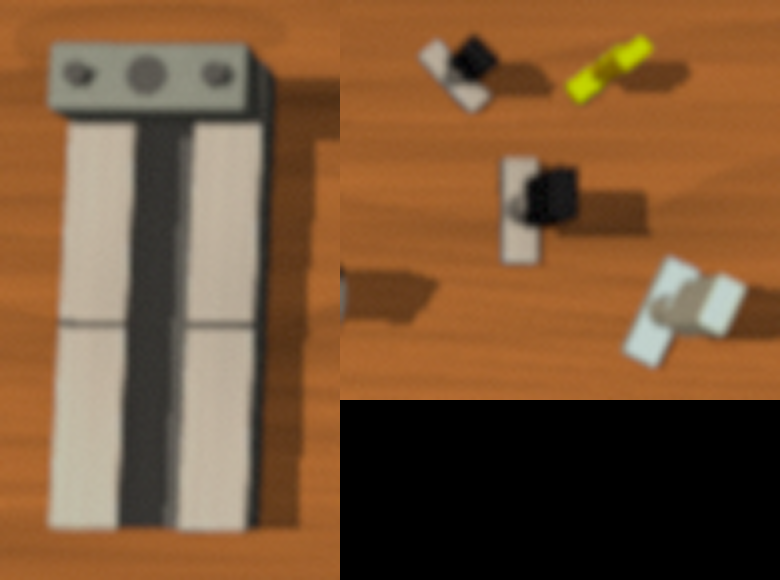

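Run:
```python
from h import *
for f in("t0","s0"):
    c,i,d=load(f)
    if f=="t0":
        for u in(130,170): print("line",onz(c,u,175.7,32).round(1))
        print("slotL/R",onz(c,141.0,176,32).round(1),onz(c,156.3,176,32).round(1))
    else:
        w=world(c,d);g=i.mean(-1);r=(w[...,0]>450)&(w[...,0]<560)&(w[...,1]>130)&(w[...,1]<265)&(w[...,2]>26)&(w[...,2]<38)&(g>100)
        m=(w[...,0]>480)&(w[...,0]<560)&(abs(w[...,1]-198)>25)&(abs(w[...,1]-198)<50)&(w[...,2]>27)&(w[...,2]<36)
        x=w[m][:,0];gg=g[m];h=np.arange(480,560,4)
        for k in h:
            s=(x>=k)&(x<k+4);print(k,s.sum(),gg[s].mean().round(),end="; ")
s=robot.observe();print(R.from_rotvec(s["eef_rot"]).as_matrix().round(3),s["position"])
```

```text
line [509.1 243.6  32. ]
line [510.  148.2  32. ]
slotL/R [508.6 217.2  32. ] [508.9 180.8  32. ]
480 13 198.0; 484 14 197.0; 488 8 197.0; 492 13 197.0; 496 12 194.0; 500 9 181.0; 504 13 160.0; 508 15 158.0; 512 13 188.0; 516 12 195.0; 520 14 196.0; 524 9 196.0; 528 16 196.0; 532 13 196.0; 536 16 197.0; 540 10 198.0; 544 10 198.0; 548 14 198.0; 552 16 199.0; 556 14 199.0; [[ 0.975  0.224 -0.   ]
 [ 0.224 -0.975  0.002]
 [ 0.    -0.002 -1.   ]] [ 134.28768138 -584.44795354  403.89815118]
```

arm_command([
  {"az": 0.144, "grip": 0.4},
  {"az": 0.144},
  {"dx": 0.0544, "dy": -0.0357},
  {"dx": 0.0544, "dy": -0.0357},
  {"dx": 0.0544, "dy": -0.0357},
  {"dx": 0.0544, "dy": -0.0357},
  {"dx": 0.0544, "dy": -0.0357},
  {"dx": 0.0544, "dy": -0.0357},
  {"dx": 0.0544, "dy": -0.0357},
  {"dx": 0.0544, "dy": -0.0357},
  {"dx": 0.0544, "dy": -0.0357},
  {"dx": 0.0544, "dy": -0.0357},
  {"dx": 0.0544, "dy": -0.0357},
  {"dx": 0.0544, "dy": -0.0357},
  {"dx": 0.0544, "dy": -0.0357},
  {"dx": 0.0544, "dy": -0.0357},
  {},
  {},
  {},
])

```text
validation failed for argument at $.se...
```

Run:
```python
from h import *
s=robot.observe();print(s["position"].round(1),s["eef_rot"].round(4),s["opening"],s["t"])
M=R.from_rotvec(s["eef_rot"]).as_matrix();print(M.round(3))
c,i,d=shot("wrist","w1");w=world(c,d)
r=(np.linalg.norm(w[...,:2]-[515,-334],axis=-1)<50)&(d>0)
for n,lo,hi in(("top",84,98),("foot",5,15)):
    p=w[r&(w[...,2]>lo)&(w[...,2]<hi)][:,:2].astype(np.float32)
    if len(p)>5: print(n,len(p),cv2.minAreaRect(p),p.mean(0))
```

```text
[ 134.3 -584.4  403.9] [-3.12   -0.3537 -0.    ] 87.90344600323715 0.1
[[ 0.975  0.224 -0.   ]
 [ 0.224 -0.975  0.002]
 [ 0.    -0.002 -1.   ]]
```

View pics/w1.png

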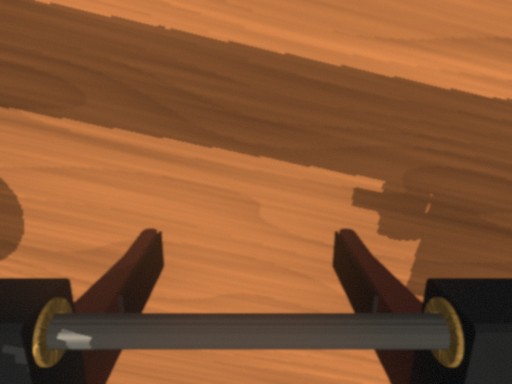

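The move was refused, so the wrist view shows only the open fingers over bare bench. I'll try a single row to see which format is accepted.

arm_command([
  {"dx": 0, "dy": 0, "dz": 0, "ax": 0, "ay": 0, "az": 0.144, "grip": 0.4},
  {"dx": 0, "dy": 0, "dz": 0, "ax": 0, "ay": 0, "az": 0.144, "grip": 0.4},
])

```text
t: 0.32
position: [134.3, -584.6, 404.2]
eef_rot: [-3.141, 0.009, 0.0]
contact_force: [-0.9, -0.3, 0.9]
opening: 77.7
finger_force: 0.0
```

arm_command([
  {"dx": 0.0544, "dy": -0.0357, "dz": 0, "ax": 0, "ay": 0, "az": 0, "grip": 0.4},
  {"dx": 0.0544, "dy": -0.0357, "dz": 0, "ax": 0, "ay": 0, "az": 0, "grip": 0.4},
  {"dx": 0.0544, "dy": -0.0357, "dz": 0, "ax": 0, "ay": 0, "az": 0, "grip": 0.4},
  {"dx": 0.0544, "dy": -0.0357, "dz": 0, "ax": 0, "ay": 0, "az": 0, "grip": 0.4},
  {"dx": 0.0544, "dy": -0.0357, "dz": 0, "ax": 0, "ay": 0, "az": 0, "grip": 0.4},
  {"dx": 0.0544, "dy": -0.0357, "dz": 0, "ax": 0, "ay": 0, "az": 0, "grip": 0.4},
  {"dx": 0.0544, "dy": -0.0357, "dz": 0, "ax": 0, "ay": 0, "az": 0, "grip": 0.4},
  {"dx": 0.0544, "dy": -0.0357, "dz": 0, "ax": 0, "ay": 0, "az": 0, "grip": 0.4},
  {"dx": 0.0544, "dy": -0.0357, "dz": 0, "ax": 0, "ay": 0, "az": 0, "grip": 0.4},
  {"dx": 0.0544, "dy": -0.0357, "dz": 0, "ax": 0, "ay": 0, "az": 0, "grip": 0.4},
  {"dx": 0.0544, "dy": -0.0357, "dz": 0, "ax": 0, "ay": 0, "az": 0, "grip": 0.4},
  {"dx": 0.0544, "dy": -0.0357, "dz": 0, "ax": 0, "ay": 0, "az": 0, "grip": 0.4},
  {"dx": 0.0544, "dy": -0.0357, "dz": 0, "ax": 0, "ay": 0, "az": 0, "grip": 0.4},
  {"dx": 0.0544, "dy": -0.0357, "dz": 0, "ax": 0, "ay": 0, "az": 0, "grip": 0.4},
  {"dx": 0, "dy": 0, "dz": 0, "ax": 0, "ay": 0, "az": 0, "grip": 0.4},
  {"dx": 0, "dy": 0, "dz": 0, "ax": 0, "ay": 0, "az": 0, "grip": 0.4},
])

```text
t: 1.65
position: [516.3, -333.9, 404.2]
eef_rot: [-3.141, -0.004, 0.001]
contact_force: [-0.7, -0.3, 0.3]
opening: 52.7
finger_force: 0.0
```

```bash
cat > look.py <<'E'
from h import *
import sys
s=robot.observe();print(s["position"].round(1),s["eef_rot"].round(4),s["joint_pos"].round(2),s["opening"],s["t"])
c,i,d=shot("wrist",sys.argv[1]);w=world(c,d)
q=[float(x) for x in sys.argv[2:4]];z0=float(sys.argv[4])
r=(np.linalg.norm(w[...,:2]-q,axis=-1)<50)&(d>0)
for n,lo,hi in(("top",84,98),("foot",5,15)):
    p=w[r&(w[...,2]>lo+z0)&(w[...,2]<hi+z0)][:,:2].astype(np.float32)
    if len(p)>5: print(n,len(p),cv2.minAreaRect(p))
E
python3 look.py w2 515 -334 0
```

```text
[ 516.3 -333.9  404.2] [-3.1412e+00 -4.1000e-03  1.0000e-03] [-0.69  0.38  1.48 -0.    1.28  0.88] 52.70401581602748 1.65
top 584 ((513.6943969726562, -333.728271484375), (15.970861434936523, 29.673227310180664), 89.53497314453125)
foot 403 ((526.5074462890625, -333.7250671386719), (19.826194763183594, 35.37543487548828), 89.80583953857422)
```

View pics/w2.png

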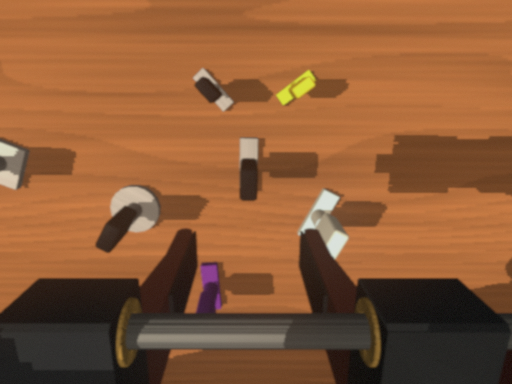

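The target stud is at (249,170), centred between the fingers, with the white one clear to the right. Descending to grip it.

arm_command([
  {"dx": -0.004, "dy": 0, "dz": 0.04, "ax": 0, "ay": 0, "az": 0, "grip": 0.4},
  {"dx": 0, "dy": 0, "dz": 0.05, "ax": 0, "ay": 0, "az": 0, "grip": 0.4},
  {"dx": 0, "dy": 0, "dz": 0.05, "ax": 0, "ay": 0, "az": 0, "grip": 0.4},
  {"dx": 0, "dy": 0, "dz": 0.05, "ax": 0, "ay": 0, "az": 0, "grip": 0.4},
  {"dx": 0, "dy": 0, "dz": 0.05, "ax": 0, "ay": 0, "az": 0, "grip": 0.4},
  {"dx": 0, "dy": 0, "dz": 0.04, "ax": 0, "ay": 0, "az": 0, "grip": 0.4},
  {"dx": 0, "dy": 0, "dz": 0.03, "ax": 0, "ay": 0, "az": 0, "grip": 0.4},
  {"dx": 0, "dy": 0, "dz": 0.024, "ax": 0, "ay": 0, "az": 0, "grip": 0.4},
  {"dx": 0, "dy": 0, "dz": 0.02, "ax": 0, "ay": 0, "az": 0, "grip": 0.4},
  {"dx": 0, "dy": 0, "dz": 0, "ax": 0, "ay": 0, "az": 0, "grip": 0.4},
  {"dx": 0, "dy": 0, "dz": 0, "ax": 0, "ay": 0, "az": 0, "grip": 0.4},
  {"dx": 0, "dy": 0, "dz": 0, "ax": 0, "ay": 0, "az": 0, "grip": 1},
  {"dx": 0, "dy": 0, "dz": 0, "ax": 0, "ay": 0, "az": 0, "grip": 1},
  {"dx": 0, "dy": 0, "dz": 0, "ax": 0, "ay": 0, "az": 0, "grip": 1},
  {"dx": 0, "dy": 0, "dz": 0, "ax": 0, "ay": 0, "az": 0, "grip": 1},
  {"dx": 0, "dy": 0, "dz": 0, "ax": 0, "ay": 0, "az": 0, "grip": 1},
  {"dx": 0, "dy": 0, "dz": 0, "ax": 0, "ay": 0, "az": 0, "grip": 1},
], newtons=30)

```text
t: 3.12
position: [513.3, -334.9, 228.0]
eef_rot: [3.142, -0.0, 0.0]
contact_force: [0.0, 3.3, -0.3]
opening: 16.1
finger_force: 5.4
```

arm_command([
  {"dx": 0, "dy": 0, "dz": 0, "ax": 0, "ay": 0, "az": 0, "grip": 1},
  {"dx": 0, "dy": 0, "dz": 0, "ax": 0, "ay": 0, "az": 0, "grip": 1},
  {"dx": 0, "dy": 0, "dz": -0.02, "ax": 0, "ay": 0, "az": 0, "grip": 1},
  {"dx": 0, "dy": 0, "dz": -0.04, "ax": 0, "ay": 0, "az": 0, "grip": 1},
  {"dx": 0, "dy": 0, "dz": -0.05, "ax": 0, "ay": 0, "az": 0, "grip": 1},
  {"dx": 0, "dy": 0, "dz": -0.05, "ax": 0, "ay": 0, "az": 0, "grip": 1},
  {"dx": 0, "dy": 0, "dz": -0.05, "ax": 0, "ay": 0, "az": 0, "grip": 1},
  {"dx": 0, "dy": 0, "dz": -0.04, "ax": 0, "ay": 0, "az": 0, "grip": 1},
  {"dx": 0, "dy": 0, "dz": -0.03, "ax": 0, "ay": 0, "az": 0, "grip": 1},
  {"dx": 0, "dy": 0, "dz": 0, "ax": 0, "ay": 0, "az": 0, "grip": 1},
])

```text
t: 3.95
position: [514.0, -335.6, 371.7]
eef_rot: [3.138, -0.0, 0.008]
contact_force: [0.6, -0.7, -1.8]
opening: 16.0
finger_force: 30.0
```

arm_command([
  {"dx": 0, "dy": -0.03, "dz": 0, "ax": 0, "ay": 0, "az": 0, "grip": 1},
  {"dx": 0, "dy": -0.05, "dz": 0, "ax": 0, "ay": 0, "az": 0, "grip": 1},
  {"dx": 0, "dy": -0.06, "dz": 0, "ax": 0, "ay": 0, "az": 0, "grip": 1},
  {"dx": 0, "dy": -0.06, "dz": 0, "ax": 0, "ay": 0, "az": 0, "grip": 1},
  {"dx": 0, "dy": -0.06, "dz": 0, "ax": 0, "ay": 0, "az": 0, "grip": 1},
  {"dx": 0, "dy": -0.06, "dz": 0, "ax": 0, "ay": 0, "az": 0, "grip": 1},
  {"dx": 0, "dy": -0.06, "dz": 0, "ax": 0, "ay": 0, "az": 0, "grip": 1},
  {"dx": 0, "dy": -0.06, "dz": 0, "ax": 0, "ay": 0, "az": 0, "grip": 1},
  {"dx": 0, "dy": -0.06, "dz": 0, "ax": 0, "ay": 0, "az": 0, "grip": 1},
  {"dx": 0, "dy": -0.06, "dz": 0, "ax": 0, "ay": 0, "az": 0, "grip": 1},
  {"dx": 0, "dy": -0.06, "dz": 0, "ax": 0, "ay": 0, "az": 0, "grip": 1},
  {"dx": 0, "dy": -0.06, "dz": 0, "ax": 0, "ay": 0, "az": 0, "grip": 1},
  {"dx": 0, "dy": -0.06, "dz": 0, "ax": 0, "ay": 0, "az": 0, "grip": 1},
  {"dx": 0, "dy": -0.06, "dz": 0, "ax": 0, "ay": 0, "az": 0, "grip": 1},
  {"dx": 0, "dy": -0.06, "dz": 0, "ax": 0, "ay": 0, "az": 0, "grip": 1},
  {"dx": 0, "dy": -0.06, "dz": 0, "ax": 0, "ay": 0, "az": 0, "grip": 1},
  {"dx": 0, "dy": -0.06, "dz": 0, "ax": 0, "ay": 0, "az": 0, "grip": 1},
  {"dx": 0, "dy": -0.05, "dz": 0, "ax": 0, "ay": 0, "az": 0, "grip": 1},
  {"dx": 0, "dy": -0.038, "dz": 0, "ax": 0, "ay": 0, "az": 0, "grip": 1},
  {"dx": 0, "dy": 0, "dz": 0, "ax": 0, "ay": 0, "az": 0, "grip": 1},
])

```text
t: 5.62
position: [511.9, 202.3, 366.2]
eef_rot: [-3.14, -0.004, 0.004]
contact_force: [0.2, 0.4, -2.5]
opening: 15.7
finger_force: 30.0
```

Run:
```python
from h import *
s=robot.observe();print(s["position"].round(1),s["eef_rot"].round(4),s["joint_pos"].round(2),s["opening"],s["finger_force"],s["contact_force"].round(1),s["t"])
shot("scene","s2");shot("wrist","w3");c,i,d=shot("top","t2")
import numpy as np
c,i,d=load("w3");w=world(c,d)
m=(d>0)&(w[...,2]>27)&(w[...,2]<37)&(abs(w[...,0]-530)<130)&(abs(w[...,1]-199)<62)
p=w[m];print("bed pts",len(p),p.min(0),p.max(0),np.median(p[:,2]))
a=load("s2")[1][100:310,170:430];b=i
o=np.zeros((420,780,3),np.uint8);o[:210,:260]=a;o[:384,268:780]=b
cv2.imwrite("pics/c2.png",o[:,:,::-1])
```

```text
[511.9 202.3 366.2] [-3.1403 -0.004   0.0044] [0.25 0.33 1.66 0.   1.15 1.82] 15.671268002954745 30.00009834766388 [ 0.2  0.4 -2.5] 5.6167
bed pts 18319 [404.8498804  141.72757169  27.0762586 ] [629.69168117 258.19635735  36.97748808] 31.4139572911781
```

View pics/c2.png

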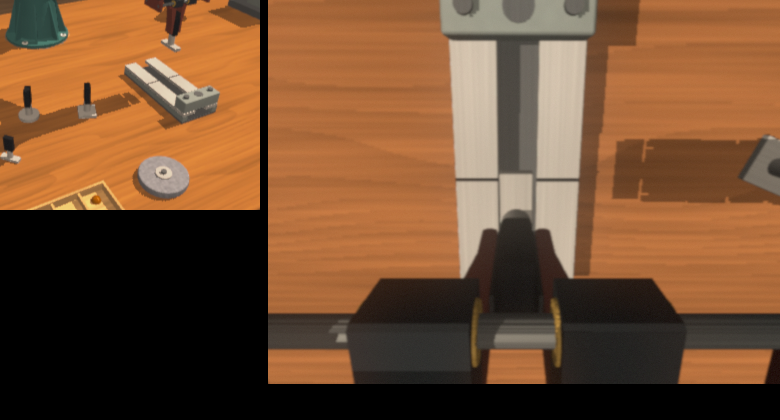

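The stud is held with its foot lengthwise (wrist crop about (515,190)). The slot is centred behind it, and the scribed line runs at row 180. Now I'll measure foot, slot and line in this same view.

Run:
```python
from h import *
c,i,d=load("w3");w=world(c,d);g=i.mean(-1)
m=(d>0)&(w[...,2]>120)&(w[...,2]<165)&(abs(w[...,1]-200)<14)&(w[...,0]>515)
p=w[m];print("foot",len(p),p.min(0).round(1),p.max(0).round(1),np.median(p,0).round(1));print(cv2.minAreaRect(p[:,:2].astype(np.float32)))
for row in (60,100,140):
    lr=[]
    q=g[row];gr=np.abs(np.diff(q.astype(float)))
    x1=215+np.argmax(gr[215:240]);x2=255+np.argmax(gr[255:285]);
    print(row,x1,x2,onz(c,x1+.5,row,32).round(1),onz(c,x2+.5,row,32).round(1))
for col in (200,210,280,290,300):
    s=g[170:190,col];wt=np.clip(np.median(s)-s-15,0,None);r=170+(wt*np.arange(20)).sum()/wt.sum();print(col,r.round(2),onz(c,col,r,32).round(1))
```

```text
foot 1580 [515.2 190.9 138.2] [542.6 210.9 163.6] [530.1 200.9 147.8]
((528.91943359375, 200.88491821289062), (19.966733932495117, 27.38298797607422), 89.75402069091797)
60 228 270 [613.2 217.4  32. ] [613.3 181.7  32. ]
100 228 269 [580.4 217.8  32. ] [580.5 181.9  32. ]
140 229 268 [545.3 217.4  32. ] [545.4 182.   32. ]
200 179.25 [508.5 245.5  32. ]
210 179.25 [508.5 236.2  32. ]
280 179.42 [508.5 170.5  32. ]
290 179.44 [508.5 161.2  32. ]
300 179.43 [508.6 151.8  32. ]
```

arm_command([
  {"dx": -0.005, "dy": 0.003, "dz": 0.03, "ax": 0, "ay": 0, "az": 0, "grip": 1},
  {"dx": 0, "dy": 0, "dz": 0.05, "ax": 0, "ay": 0, "az": 0, "grip": 1},
  {"dx": 0, "dy": 0, "dz": 0.05, "ax": 0, "ay": 0, "az": 0, "grip": 1},
  {"dx": 0, "dy": 0, "dz": 0.03, "ax": 0, "ay": 0, "az": 0, "grip": 1},
  {"dx": 0, "dy": 0, "dz": 0.01, "ax": 0, "ay": 0, "az": 0, "grip": 1},
  {"dx": 0, "dy": 0, "dz": 0, "ax": 0, "ay": 0, "az": 0, "grip": 1},
  {"dx": 0, "dy": 0, "dz": 0, "ax": 0, "ay": 0, "az": 0, "grip": 1},
  {"dx": 0, "dy": 0, "dz": 0, "ax": 0, "ay": 0, "az": 0, "grip": 1},
])

```text
t: 6.43
position: [511.6, 197.2, 283.8]
eef_rot: [-3.141, 0.002, -0.003]
contact_force: [0.7, -0.2, -1.4]
opening: 15.9
finger_force: 30.0
```

Run:
```python
from h import *
s=robot.observe();print(s["position"].round(1),s["eef_rot"].round(4))
c,i,d=shot("wrist","w4");w=world(c,d);g=i.mean(-1)
z0=s["position"][2]-228
m=(d>0)&(w[...,2]>z0-2)&(w[...,2]<z0+18)&(abs(w[...,1]-200)<13)&(w[...,0]>515)
p=w[m];print("foot",z0,len(p),p.max(0).round(1),cv2.minAreaRect(p[:,:2].astype(np.float32)))
for row in (60,80,100):
    gr=np.abs(np.diff(cv2.blur(g,(1,5))[row]));print(row,[(k,int(gr[k])) for k in np.argsort(-gr[190:310])[:6]+190])
```

```text
[511.6 197.2 283.8] [-3.1411e+00  1.5000e-03 -2.9000e-03]
foot 55.77834732697352 2384 [634.4 213.   73.7] ((574.8389892578125, 199.66249084472656), (119.2125244140625, 25.887001037597656), 0.3643116354942322)
60 [(np.int64(215), 39), (np.int64(272), 31), (np.int64(214), 30), (np.int64(216), 26), (np.int64(273), 24), (np.int64(271), 16)]
80 [(np.int64(215), 37), (np.int64(272), 34), (np.int64(216), 33), (np.int64(214), 23), (np.int64(273), 22), (np.int64(271), 21)]
100 [(np.int64(216), 38), (np.int64(215), 31), (np.int64(272), 27), (np.int64(217), 26), (np.int64(271), 26), (np.int64(273), 17)]
```

View pics/w4.png

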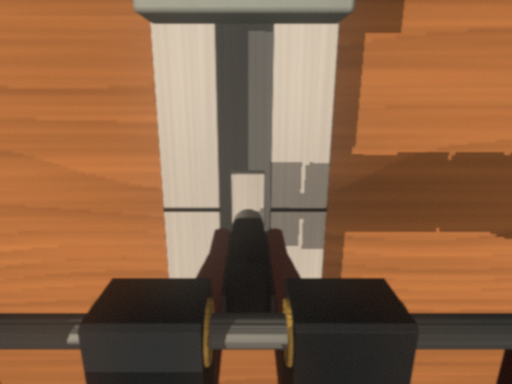

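The foot is at cols 231–265 with its end at row 173, the slot at cols 216–272, and the line at row 210. I'll turn these into offsets.

Run:
```python
from h import *
c,i,d=load("w4");g=i.mean(-1);w=world(c,d)
m=((g>150)&(d>0)&(w[...,2]>55)&(w[...,2]<80)).astype(np.uint8);m[:150]=0;m[230:]=0
n,l,s,_=cv2.connectedComponentsWithStats(m);k=1+np.argmax(s[1:,4]);print(s[k])
p=w[l==k];print("foot min/max",p.min(0).round(1),p.max(0).round(1),np.median(p[:,2]))
x,y,W,H=s[k][:4];print("ray",onz(c,x-.5,190,66).round(1),onz(c,x+W-.5,190,66).round(1),onz(c,248,y-.5,66).round(1))
print("slot",onz(c,215.6,80,32).round(1),onz(c,272.4,80,32).round(1))
for col in (180,310):
    q=g[200:220,col];wt=np.clip(np.median(q)-q-15,0,None);r=200+(wt*np.arange(20)).sum()/wt.sum();print(r,onz(c,col,r,32).round(1))
s=robot.observe();print(s["position"].round(1),s["eef_rot"].round(4),s["t"])
```

```text
[ 232  174   32   45 1149]
foot min/max [514.8 188.1  63.3] [542.7 206.9  67.4] 65.39572978795167
ray [532.8 207.   66. ] [532.8 188.   66. ] [542.8 197.2  66. ]
slot [596.  217.8  32. ] [596.  181.6  32. ]
209.3415300546448 [508.8 245.5  32. ]
209.54361054766736 [508.5 153.3  32. ]
[511.6 197.4 283.9] [-3.141e+00  1.100e-03 -3.600e-03] 6.4833
```

arm_command([
  {"dx": -0.006, "dy": -0.0044, "dz": 0, "ax": 0, "ay": 0, "az": 0, "grip": 1},
  {"dx": 0, "dy": 0, "dz": 0, "ax": 0, "ay": 0, "az": 0, "grip": 1},
  {"dx": 0, "dy": 0, "dz": 0.02, "ax": 0, "ay": 0, "az": 0, "grip": 1},
  {"dx": 0, "dy": 0, "dz": 0.02, "ax": 0, "ay": 0, "az": 0, "grip": 1},
  {"dx": 0, "dy": 0, "dz": 0.02, "ax": 0, "ay": 0, "az": 0, "grip": 1},
  {"dx": 0, "dy": 0, "dz": 0.02, "ax": 0, "ay": 0, "az": 0, "grip": 1},
  {"dx": 0, "dy": 0, "dz": 0.01, "ax": 0, "ay": 0, "az": 0, "grip": 1},
  {"dx": 0, "dy": 0, "dz": 0, "ax": 0, "ay": 0, "az": 0, "grip": 1},
  {"dx": 0, "dy": 0, "dz": 0, "ax": 0, "ay": 0, "az": 0, "grip": 1},
  {"dx": 0, "dy": 0, "dz": 0, "ax": 0, "ay": 0, "az": 0, "grip": 1},
])

```text
t: 7.32
position: [508.2, 199.7, 237.7]
eef_rot: [-3.141, 0.001, -0.0]
contact_force: [0.1, -0.1, -0.7]
opening: 15.8
finger_force: 30.0
```

Underside is about 9.7 mm up. I'll lower in small steps until it touches.

arm_command([
  {"dx": 0, "dy": 0, "dz": 0.003, "ax": 0, "ay": 0, "az": 0, "grip": 1},
  {"dx": 0, "dy": 0, "dz": 0.003, "ax": 0, "ay": 0, "az": 0, "grip": 1},
  {"dx": 0, "dy": 0, "dz": 0, "ax": 0, "ay": 0, "az": 0, "grip": 1},
  {"dx": 0, "dy": 0, "dz": 0, "ax": 0, "ay": 0, "az": 0, "grip": 1},
])

```text
t: 7.65
position: [507.9, 199.7, 234.8]
eef_rot: [-3.141, 0.001, -0.0]
contact_force: [-0.5, 0.4, -2.1]
opening: 15.9
finger_force: 30.0
```

arm_command([
  {"dx": 0, "dy": 0, "dz": 0.002, "ax": 0, "ay": 0, "az": 0, "grip": 1},
  {"dx": 0, "dy": 0, "dz": 0, "ax": 0, "ay": 0, "az": 0, "grip": 1},
  {"dx": 0, "dy": 0, "dz": 0, "ax": 0, "ay": 0, "az": 0, "grip": 1},
])

```text
t: 7.9
position: [508.1, 199.8, 233.9]
eef_rot: [-3.141, 0.001, -0.001]
contact_force: [0.2, 0.2, 0.1]
opening: 15.9
finger_force: 30.0
```

arm_command([
  {"dx": 0, "dy": 0, "dz": 0.003, "ax": 0, "ay": 0, "az": 0, "grip": 1},
  {"dx": 0, "dy": 0, "dz": 0, "ax": 0, "ay": 0, "az": 0, "grip": 1},
  {"dx": 0, "dy": 0, "dz": 0, "ax": 0, "ay": 0, "az": 0, "grip": 1},
])

```text
t: 8.15
position: [508.2, 199.8, 233.8]
eef_rot: [-3.141, 0.001, -0.002]
contact_force: [-2.1, -0.8, 14.1]
opening: 16.0
finger_force: 30.0
```

Bottom reached (14 N contact at the expected height). I'll ease up 2 mm and twist a quarter turn.

arm_command([
  {"dx": 0.001, "dy": 0, "dz": -0.005, "ax": 0, "ay": 0, "az": 0, "grip": 1},
  {"dx": 0, "dy": 0, "dz": 0, "ax": 0, "ay": 0, "az": 0, "grip": 1},
  {"dx": 0, "dy": 0, "dz": 0, "ax": 0, "ay": 0, "az": -0.1, "grip": 1},
  {"dx": 0, "dy": 0, "dz": 0, "ax": 0, "ay": 0, "az": -0.125, "grip": 1},
  {"dx": 0, "dy": 0, "dz": 0, "ax": 0, "ay": 0, "az": -0.125, "grip": 1},
  {"dx": 0, "dy": 0, "dz": 0, "ax": 0, "ay": 0, "az": -0.125, "grip": 1},
  {"dx": 0, "dy": 0, "dz": 0, "ax": 0, "ay": 0, "az": -0.125, "grip": 1},
  {"dx": 0, "dy": 0, "dz": 0, "ax": 0, "ay": 0, "az": -0.125, "grip": 1},
  {"dx": 0, "dy": 0, "dz": 0, "ax": 0, "ay": 0, "az": -0.125, "grip": 1},
  {"dx": 0, "dy": 0, "dz": 0, "ax": 0, "ay": 0, "az": -0.125, "grip": 1},
  {"dx": 0, "dy": 0, "dz": 0, "ax": 0, "ay": 0, "az": -0.125, "grip": 1},
  {"dx": 0, "dy": 0, "dz": 0, "ax": 0, "ay": 0, "az": -0.125, "grip": 1},
  {"dx": 0, "dy": 0, "dz": 0, "ax": 0, "ay": 0, "az": -0.125, "grip": 1},
  {"dx": 0, "dy": 0, "dz": 0, "ax": 0, "ay": 0, "az": -0.125, "grip": 1},
  {"dx": 0, "dy": 0, "dz": 0, "ax": 0, "ay": 0, "az": -0.125, "grip": 1},
  {"dx": 0, "dy": 0, "dz": 0, "ax": 0, "ay": 0, "az": -0.125, "grip": 1},
  {"dx": 0, "dy": 0, "dz": 0, "ax": 0, "ay": 0, "az": -0.125, "grip": 1},
  {"dx": 0, "dy": 0, "dz": 0, "ax": 0, "ay": 0, "az": -0.15, "grip": 1},
  {"dx": 0, "dy": 0, "dz": 0, "ax": 0, "ay": 0, "az": 0, "grip": 1},
  {"dx": 0, "dy": 0, "dz": 0, "ax": 0, "ay": 0, "az": 0, "grip": 1},
])

```text
t: 9.82
position: [508.3, 199.7, 234.4]
eef_rot: [-2.225, -2.217, 0.001]
contact_force: [0.3, 0.5, -1.8]
opening: 16.1
finger_force: 30.0
```

Run:
```python
from h import *
s=robot.observe();print(s["position"].round(1),R.from_rotvec(s["eef_rot"]).as_matrix().round(3),s["joint_pos"].round(2),s["contact_force"].round(1),s["moment"].round(2))
```

```text
[508.3 199.7 234.4] [[ 0.004  1.    -0.   ]
 [ 1.    -0.004  0.   ]
 [ 0.    -0.    -1.   ]] [0.25 0.49 1.8  0.   0.85 0.25] [ 0.3  0.5 -1.8] [-0.02 -0.08  0.01]
```

Twist reads 89.8° with no contact loads. Now set down, open and rise.

arm_command([
  {"dx": 0, "dy": 0, "dz": 0.001, "ax": 0, "ay": 0, "az": 0, "grip": 1},
  {"dx": 0, "dy": 0, "dz": 0.001, "ax": 0, "ay": 0, "az": 0, "grip": 1},
  {"dx": 0, "dy": 0, "dz": 0, "ax": 0, "ay": 0, "az": 0, "grip": 1},
  {"dx": 0, "dy": 0, "dz": 0, "ax": 0, "ay": 0, "az": 0, "grip": 1},
])

```text
t: 10.15
position: [508.4, 199.7, 233.8]
eef_rot: [-2.223, -2.22, -0.0]
contact_force: [-1.0, -0.2, 1.9]
opening: 16.1
finger_force: 30.0
```

arm_command([
  {"dx": 0, "dy": 0, "dz": 0, "ax": 0, "ay": 0, "az": 0, "grip": 0.7},
  {"dx": 0, "dy": 0, "dz": 0, "ax": 0, "ay": 0, "az": 0, "grip": 0.6},
  {"dx": 0, "dy": 0, "dz": 0, "ax": 0, "ay": 0, "az": 0, "grip": 0.5},
  {"dx": 0, "dy": 0, "dz": 0, "ax": 0, "ay": 0, "az": 0, "grip": 0.4},
  {"dx": 0, "dy": 0, "dz": 0, "ax": 0, "ay": 0, "az": 0, "grip": 0.4},
  {"dx": 0, "dy": 0, "dz": 0, "ax": 0, "ay": 0, "az": 0, "grip": 0.4},
  {"dx": 0, "dy": 0, "dz": 0, "ax": 0, "ay": 0, "az": 0, "grip": 0.4},
  {"dx": 0, "dy": 0, "dz": -0.02, "ax": 0, "ay": 0, "az": 0, "grip": 0.4},
  {"dx": 0, "dy": 0, "dz": -0.04, "ax": 0, "ay": 0, "az": 0, "grip": 0.4},
  {"dx": 0, "dy": 0, "dz": -0.05, "ax": 0, "ay": 0, "az": 0, "grip": 0.4},
  {"dx": 0, "dy": 0, "dz": -0.06, "ax": 0, "ay": 0, "az": 0, "grip": 0.4},
  {"dx": 0, "dy": 0, "dz": -0.06, "ax": 0, "ay": 0, "az": 0, "grip": 0.4},
  {"dx": 0, "dy": 0, "dz": -0.06, "ax": 0, "ay": 0, "az": 0, "grip": 0.4},
  {"dx": 0, "dy": 0, "dz": -0.04, "ax": 0, "ay": 0, "az": 0, "grip": 0.4},
  {"dx": 0, "dy": 0, "dz": 0, "ax": 0, "ay": 0, "az": 0, "grip": 0.4},
  {"dx": 0, "dy": 0, "dz": 0, "ax": 0, "ay": 0, "az": 0, "grip": 0.4},
])

```text
t: 11.48
position: [508.6, 199.8, 400.4]
eef_rot: [2.221, 2.22, 0.005]
contact_force: [0.1, 0.9, -0.6]
opening: 52.7
finger_force: 0.0
```

Run:
```python
from h import *
s=robot.observe();print(s["position"].round(1),s["opening"],s["t"])
c,i,d=shot("wrist","w5");w=world(c,d)
m=(d>0)&(w[...,2]>88)&(w[...,2]<104)&(np.hypot(w[...,0]-508,w[...,1]-200)<40)
p=w[m];print(len(p),np.median(p[:,2]) if len(p) else 0);
if len(p):print(cv2.minAreaRect(p[:,:2].astype(np.float32)))
_,a,_=shot("scene","s5")
o=np.zeros((420,780,3),np.uint8);o[:210,:260]=a[100:310,170:430];o[:384,268:780]=i
cv2.imwrite("pics/c5.png",o[:,:,::-1])
```

```text
[508.6 199.8 400.4] 52.650167709738135 11.4833
640 94.96301444875648
((507.6851501464844, 200.18190002441406), (30.407182693481445, 15.694424629211426), 89.55073547363281)
```

View pics/c5.png

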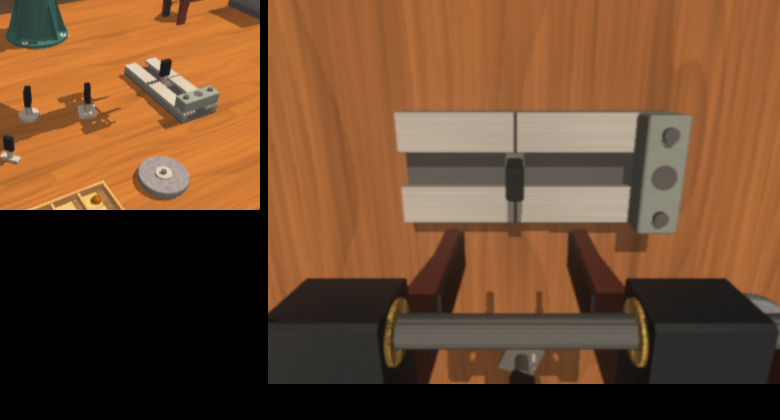

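The stud stands upright at the line at (514,177). Its bar lies across the slot, the top is at z≈95 (expected 96), and the gripper is clear.

```bash
python3 -c "
from rig import robot
print(robot.job_done())"
```

```text
the job is handed in; nothing more can be done
None
```

The T-stud is in the slot at the scribed line, resting on the bottom and turned a quarter turn so its foot lies across under the lips. It stands upright and released, the other studs were not touched, and the job was handed in at about 11.5 s; the hand-in gave no verdict.

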